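# Present the casting to the bench reader and take a reading

## Robot

A 6-joint arm with a two-finger parallel gripper is mounted at the origin on a cart in front of the work surface, level with it; the furniture and walls round the work are solid. World frame = base frame: x ahead of the robot, y to its left, z up, the work surface at z = 0. Lengths are in m, angles in rad, forces in N, time in s.
With the tool pointing down it reaches from about 0.35 to 0.975 m from the base axis. Payload 4.9 kg.
Tool frame: the origin (TCP) lies midway between the tips of the shut fingers; the grasp point (between the pads) lies behind it (manip.grasp_offset is the y of the grasp point in the tool frame, in m); y points along the fingers, z is the direction in which the jaws open and shut, and the axes are right-handed (so a half turn about y gives the same grasp; the last joint's range is limited). The gripper opens to 85 mm and grips with 20 to 120 N. Pads are 22 mm wide; open, the fingers measure 114 mm over their backs; the gripper's body (76 mm by 85 mm) begins 54 mm behind the grasp point. The pads swing forward as they close: fully open they stand 13 mm farther back than shut.
Start: joints at [-1.344, 0.053, 1.613, -0, 1.476, -0.119], TCP at [0.212, -0.588, 0.231] pointing down, gripper open.
Joint ranges: [-3.01, 3.01], [-1.01, 2.22], [0.06, 2.58], [-1.02, 4.17], [0.09, 2.62], [-3.14, 3.14]. Speed limits (rad/s): [2.57, 2.57, 3.14, 3.14, 3.14, 3.14].

## Interface

Orientations are given as a unit quaternion [w, x, y, z].
In Python, from plant import manip gives the robot as it stands. The module is installed in compiled form; this text tells all that it offers.
- The arm moves only by the shell command python3 -m jog 'ROWS'. ROWS is a JSON object of lists of equal length, an entry for each row: "offset": the shift along the world's x, y, z in units of 50 mm (1.0 is 50 mm), a list of three; "angular": the turn, a rotation vector about the world's x, y, z in units of 6 degrees (1.0 is 6 degrees), a list of three; "jaw": the finger opening in mm, from 0 to 85.4. In form: {"offset": [[tx, ty, tz], ...], "angular": [[ax, ay, az], ...], "jaw": [jaw, ...]}. A call has 1 to 12 rows; each row shifts and turns the commanded pose from where the row before left it; what a row does not reach is not made up. A row lasts 1/10 s, in which the tool goes at most 50 mm and 8.59 degrees, less where a joint would pass 70% of its speed; a pose out of reach is approached as far as the arm can. A call is refused whole if a number of a shift passes 1 or a number of a turn 1, either way. A call with a gripper value outside its range is refused whole. The fingers move at their own pace and stop on an object; the grip force is fixed at half the most. Time passes only in rows, so rows that do not move let the fingers close. It gives the time, the measured TCP pose, the force and the opening at its end, in the units of the state.
- manip.state(): the state, without advancing time (a new reading comes with each control period).
- manip.grab_frame(name): name is "scene" or "top"; returns the picture (480x640x3 uint8, blue, green, red); there is no depth.
- manip.camera_model(name): a dict with "fx", "fy", "cx", "cy" (pixels), "rvec" (rotation vector, rad) and "tvec" (3), from world to camera coordinates, as OpenCV has them. Camera axes: x right, y down, z forward; pixel columns grow to the right and rows downward; lengths in m; the calibration is good to about 2 mm. A picture is of the moment at which its call begins. camera_model takes no time and is no camera call.
- manip.job_done(): hands the job in, once; it reports no verdict.
The state is a dict: "time": time; "joint_pos": joint angles; "joint_vel": joint speeds; "joint_efforts": joint torques, N m; "tool_pos": TCP position; "tool_rot": TCP orientation; "contact_force": force on the tool from outside, world axes, zero at the start; "ft_torque": the same for the moment, N m; "gripper_width": opening from 0.0 (shut) to 1.0 (fully open).
Only numpy, scipy, OpenCV 4.12 (cv2) and the standard library are available. Lean on these libraries where they do the work, as an engineer would, in place of code of your own. Each camera call takes 0.05 s, during which the arm holds its last target.

## Task

Turn the carousel so that the grey casting stands centred in front of the reader's window, then squeeze the reader's orange trigger fully against the grip, keep it squeezed for about half a second, and let it spring back. Do not pull the trigger while the casting is out of place, keep all three parts as they are in their pockets, and leave the other things on the bench alone.

Things in the scene. Friction and masses are not known exactly. Their poses are not given: they have to be found in the camera images.
- reader_window (a point): Centre of the window of a grey pistol-grip reader clamped in a fixed bench stand, 130 mm above the bench. +y: level, the way the reader looks, toward the carousel. -x: level, across the line of sight, to the side on which the grip sticks out. z up. A part is centred in front of the window at x = 0 in this frame, on the carousel's near side (y about 45 to 65 mm).
- hood (a point): Centre of the underside of the fixed level light hood over the reader, a plate 113 mm (x) by 120 mm (y), 6 mm thick, 187 mm above the bench; axes as the window's. Its free edge is 56 mm to -x; an upright plate on the +x side holds it. It bars a gripper from coming straight down on the trigger.
- reader_squeeze (a point): Centre of the grip-and-trigger pair, 101 mm above the bench: the grip's back is 25 mm to -y, the trigger's front 25 mm to +y (17 mm when squeezed). Reader axes: +y the way it looks (level); -z down the grip, drooping 30 degrees below level; -x out of the grip's free upper side, leaning 30 degrees from vertical, out from under the hood: approach along +x, tool so tilted, fingers closing along y.
- reader: The reader; origin at the centre of its grey body, same axes as the squeeze point. Body 54 mm (x) by 116 mm (y -50 to 66) by 46 mm (z); fixed black grip 30 mm (x) by 28 mm (y -28 to 0) down to z = -124; the squeeze point is at (0, -3, -57) mm. The trigger stands before the grip, with 12 mm between them.
- trigger (a joint): Angle of the orange trigger blade (14 mm thick, 48 mm long), rad. 0 = released (springs back by itself), 0.24 = fully squeezed against the grip. Hinged at its upper end, 30 mm from the squeeze point. There it travels about 7 mm toward -y; full squeeze takes about 7 N there, up to 10 N nearer the hinge.
- trigger_mid (a point): Middle of the front face of the orange trigger blade; axes as the reader's at rest, turning with the blade.
- knob (a point): Centre of the round black ribbed knob, 40 mm in diameter, 36 mm tall, on the carousel's upright axis, 180 mm above the bench; the steel stem below is 24 mm thick. Turning it turns the grey turntable (204 mm across, top 100 mm above the bench), which has light friction (0.06 N m) and stays where left. The axis lies on the reader's line of sight. Its x and y turn with the turntable.
- turntable (a joint): Angle of the carousel, rad, 0 at the start, growing counterclockwise seen from above, travel -3.1 to 3.1.
- casting_centre (a point): Centre (half-way up) of the small dark grey casting with a sloping top corner, 38 x 45 x 50 mm, standing in one of the three shallow blue-rimmed pockets (cork floor, 62 mm wide, rims 6 mm high) of the turntable, 66 mm from the carousel's axis. It starts 40 to 80 degrees round from the window side, on either side. z up.
- plug_centre (a point): Centre (half-way up) of the small cream nylon plug half lying flat, 16 x 24 x 10 mm, in another pocket. z up.
- strip_centre (a point): Centre (half-way up) of the cream terminal strip, 12 x 30 x 20 mm, in the pocket opposite to the window. z up.
- pendant: Black control box with a red rocker, 117 x 60 x 40 mm; origin at the centre of its underside. A bystander.
- red_bin: Empty red open bin, 156 x 68 x 58 mm; origin at the centre of its underside. A bystander.
- cutters: Side cutters with red grips lying flat, 61 x 142 x 12 mm; origin at the centre of the underside. A bystander.
- hex_key: Dark bent hex key lying flat, 40 x 139 x 8 mm; origin at the centre of the underside. A bystander.

How it is judged:
On the way, in this order (a step that is already met when the one before it is completed fails the run):
1. the casting stands centred in front of the reader's window, trigger not pulled (x of casting_centre in the frame of reader_window between -0.013 and 0.013 m and y of casting_centre in the frame of reader_window between 0.03 and 0.11 m and height (world z) of casting_centre above 0.11 m and angle between casting_centre's own z axis and vertical below 0.2 rad and value of joint trigger below 0.05 rad), for 0.3 s.
2. the trigger is squeezed fully and kept so for a moment, with the casting in front of the window (x of casting_centre in the frame of reader_window between -0.013 and 0.013 m and y of casting_centre in the frame of reader_window between 0.03 and 0.11 m and height (world z) of casting_centre above 0.11 m and angle between casting_centre's own z axis and vertical below 0.2 rad and value of joint trigger above 0.19 rad), for 0.3 s.
At the end, for the whole second after the job is handed in: The casting stands upright in its pocket, centre within 13 mm of the reader's line of sight on the window's side; trigger released (below 0.04 rad); carousel at rest; plug half and terminal strip still lie on the carousel (within 100 mm of its axis, tilted under 0.3 rad) (x of casting_centre in the frame of reader_window between -0.013 and 0.013 m and y of casting_centre in the frame of reader_window between 0.03 and 0.11 m and height (world z) of casting_centre above 0.11 m and angle between casting_centre's own z axis and vertical below 0.2 rad and value of joint trigger below 0.04 rad and horizontal distance between each of plug_centre, strip_centre and knob below 0.1 m and height (world z) of each of plug_centre, strip_centre above 0.1 m and angle between each of plug_centre, strip_centre's own z axis and vertical below 0.3 rad and velocity of joint turntable between -0.03 and 0.03 rad/s); the robot touches nothing.
It fails at once if the trigger is pulled more than half way while the casting is not in front of the window (value of joint trigger above 0.12 rad and not (x of casting_centre in the frame of reader_window between -0.013 and 0.013 m and y of casting_centre in the frame of reader_window between 0.03 and 0.11 m and height (world z) of casting_centre above 0.11 m and angle between casting_centre's own z axis and vertical below 0.2 rad)).
It fails at once if a bystander is moved more than 20 mm (distance of any of pendant, red_bin, cutters, hex_key from where it was at the start of the episode above 0.02 m).
It also fails if it takes over 54 s, if anything falls off the work surface, if the arm or the gripper's body presses on something with over 40 N, if the wrist force passes 120 N, or if a joint passes its speed limit or range.

## Working session

There is one attempt and no reset: what is moved stays moved. The work goes in short steps, Python scripts to look and compute and a shell command to move; the robot and the scene stay as the last step left them, time stands still between calls to the robot, and variables do not carry over. Pictures are saved under pics/ and viewed, and the job is handed in when it is done.

```bash
mkdir -p pics
python3 - <<'E'
from plant import manip
import cv2
for n in("scene","top"):
    f=manip.grab_frame(n); cv2.imwrite(f"pics/{n}0.png",f); print(n,manip.camera_model(n))
print(manip.state()); print(manip.grasp_offset)
E
```

```text
scene {'fx': 468.4769883728102, 'fy': 468.4769883728102, 'cx': 316.22256386256805, 'cy': 241.59731511167087, 'rvec': array([ 1.08498112, -2.09154193,  1.21455463]), 'tvec': array([0.33902153, 0.31047963, 0.64302665])}
top {'fx': 438.2276876509202, 'fy': 438.2276876509202, 'cx': 319.5831973489125, 'cy': 242.69190497922622, 'rvec': array([ 2.13410261, -2.16288335,  0.18631781]), 'tvec': array([0.02017408, 0.55520292, 1.19645505])}
{'time': 0.1, 'joint_pos': array([-1.34395340e+00,  5.32996810e-02,  1.61413209e+00, -5.00808025e-05,
        1.47597770e+00, -1.18994948e-01]), 'joint_vel': array([-1.08629308e-03, -2.80724831e-03, -3.25650938e-03,  8.35503523e-04,
        1.81671038e-03,  4.56520514e-05]), 'joint_efforts': array([ 3.11389640e-04, -3.94899452e+01, -3.71364605e+01, -8.02916747e-05,
        3.88686094e-03, -1.11772377e-05]), 'tool_pos': array([ 0.21173162, -0.58746029,  0.23019516]), 'tool_rot': array([ 0.12161312, -0.12171756,  0.69720139, -0.69592048]), 'contact_force': array([-0.90398101, -0.38983623,  0.0812809 ]), 'ft_torque': array([-0.01194807, -0.00479574,  0.01682066]), 'gripper_width': 0.9998249200425829}
-0.0187
```

View pics/scene0.png

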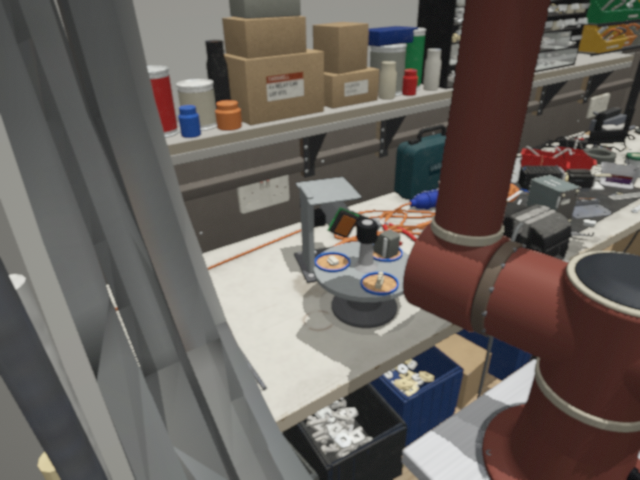

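View pics/top0.png

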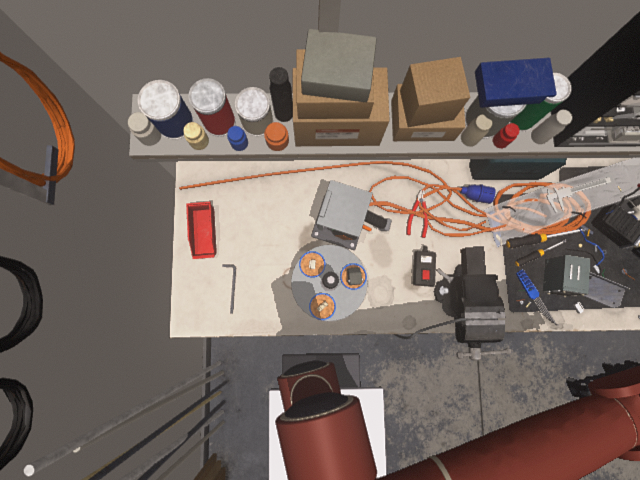

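```bash
cat > h.py <<'E'
import numpy as np, cv2
from plant import manip
def cam(n):
    m=manip.camera_model(n); K=np.array([[m['fx'],0,m['cx']],[0,m['fy'],m['cy']],[0,0,1]])
    return K,np.array(m['rvec']),np.array(m['tvec'])
def ray(n,uv,z):
    K,r,t=cam(n); R=cv2.Rodrigues(r)[0]; c=-R.T@t
    d=R.T@np.linalg.inv(K)@np.array([uv[0],uv[1],1.]); return c+d*(z-c[2])/d[2]
def proj(n,P):
    K,r,t=cam(n); return cv2.projectPoints(np.array(P,float).reshape(-1,1,3),r,t,K,None)[0].reshape(-1,2)
def crop(n,x0,y0,w,h,s,name,f=None):
    if f is None: f=manip.grab_frame(n)
    cv2.imwrite(f"pics/{name}.png",cv2.resize(f[y0:y0+h,x0:x0+w],None,fx=s,fy=s,interpolation=cv2.INTER_CUBIC)); return f
E
python3 - <<'E'
from h import *
crop("top",280,170,130,160,3.7,"t1",cv2.imread("pics/top0.png"))
crop("scene",290,165,130,170,3.5,"s1",cv2.imread("pics/scene0.png"))
print(ray("top",(331,281),.198))
E
```

```text
[ 0.43628758 -0.01080043  0.198     ]
```

View pics/t1.png

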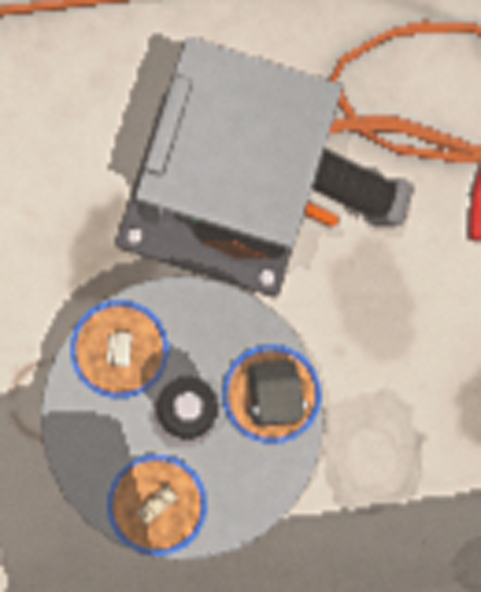

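View pics/s1.png

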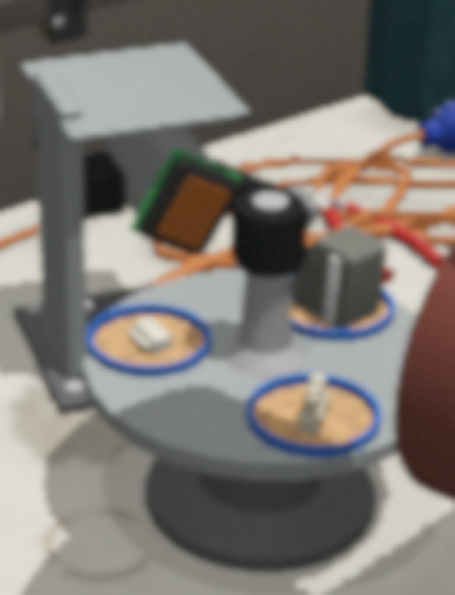

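Run:
```python
from h import *
f=cv2.imread("pics/top0.png"); g=cv2.cvtColor(f,cv2.COLOR_BGR2HSV)
m=((g[...,0]>100)&(g[...,0]<130)&(g[...,1]>120)).astype(np.uint8); m[:240]=0;m[330:]=0;m[:,:285]=0;m[:,375:]=0
n,l,s,c=cv2.connectedComponentsWithStats(m,connectivity=8)
P=[]
for i in range(1,n):
    if s[i,4]<15: continue
    pts=np.argwhere(l==i)[:,::-1].astype(np.float32); e=cv2.fitEllipse(pts); p=ray("top",e[0],.106); P.append(p); print(s[i],e,p)
P=np.array(P); 
for i in range(len(P)):
    for j in range(i): print(np.linalg.norm(P[i]-P[j]))
print('mean',P.mean(0))
# knob top
sub=f[255:310,305:360]; hk=(sub.max(2)<70).astype(np.uint8)
n,l,s,c=cv2.connectedComponentsWithStats(hk)
for i in range(1,n):
    if s[i,4]>30: print('dark',s[i],c[i]+[305,255],ray("top",c[i]+[305,255],.195))
C=lambda x,y:(280+x/3.7,170+y/3.7)
for nm,q in dict(rr=(187,38),fr=(342,85),ff=(288,250),rf=(137,200)).items(): print(nm,ray("top",C(*q),.193))
```

```text
mean nan
rr [ 0.6920912  -0.01463386  0.193     ]
fr [ 0.65776767 -0.12016216  0.193     ]
ff [ 0.54371338 -0.07991192  0.193     ]
rf [0.5791611  0.02125289 0.193     ]<stdin>:12: RuntimeWarning: Mean of empty slice.
  ret = ret.dtype.type(ret / rcount)
```

Run:
```python
from h import *
f=cv2.imread("pics/top0.png").astype(int)
m=((f[...,0]-f[...,2]>40)&(f[...,0]-f[...,1]>15)).astype(np.uint8); m[:240]=0;m[330:]=0;m[:,:285]=0;m[:,375:]=0
n,l,s,c=cv2.connectedComponentsWithStats(m,connectivity=8)
P=[]
for i in range(1,n):
    if s[i,4]<15: continue
    pts=np.argwhere(l==i)[:,::-1].astype(np.float32); e=cv2.fitEllipse(pts); p=ray("top",e[0],.106); P.append(p); print(s[i],e,p)
P=np.array(P); 
for i in range(len(P)):
    for j in range(i): print(np.linalg.norm(P[i]-P[j]))
sub=f[255:310,305:360]; hk=(sub.max(2)<75).astype(np.uint8)
n,l,s,c=cv2.connectedComponentsWithStats(hk)
for i in range(1,n):
    if s[i,4]>30: 
        x,y,w,h,_=s[i]; q=(305+x+w/2-.5,255+y+h/2-.5);print('dark',s[i],c[i]+[305,255],q,ray("top",q,.195))
np.save('P.npy',P)
```

```text
[299 251  27  27 114] ((311.7597351074219, 263.98199462890625), (25.3533992767334, 25.62516975402832), 71.44593811035156) [0.48846023 0.03559083 0.106     ]
[340 263  27  27 122] ((353.0364990234375, 276.13427734375), (25.350128173828125, 25.72981834411621), 139.2076873779297) [ 0.45463778 -0.07358189  0.106     ]
[309 293  27  27 103] ((321.990478515625, 306.0560302734375), (25.955575942993164, 26.157827377319336), 11.908507347106934) [0.3772143  0.01007345 0.106     ]
0.114291912837771
0.11413497819985263
0.1139851401255414
dark [17 17 16 16 89] [329.08988764 278.70786517] (np.float64(329.5), np.float64(279.5)) [ 0.44020462 -0.0073284   0.195     ]
```

```bash
cat >> h.py <<'E'
from scipy.spatial.transform import Rotation as Ro
def axes(s=None):
    s=s or manip.state(); q=s['tool_rot']; return Ro.from_quat([q[1],q[2],q[3],q[0]])
def show():
    s=manip.state(); A=axes(s).as_matrix(); print('t',round(s['time'],2),'tcp',s['tool_pos'].round(4),'grasp',(s['tool_pos']+A[:,1]*manip.grasp_offset).round(4),'y',A[:,1].round(3),'z',A[:,2].round(3),'j',s['joint_pos'].round(2),'F',s['contact_force'].round(1),'w',round(s['gripper_width'],3))
E
python3 -c "
from h import *
show()"
python3 -m jog '{"offset":[[0.4,1,0.5],[0.4,1,0.5],[0.4,1,0]],"angular":[[0,0,0],[0,0,0],[0,0,0]],"jaw":[85,85,85]}'
python3 -c "
from h import *
show()"
```

```text
t 0.1 tcp [ 0.2117 -0.5875  0.2302] grasp [ 0.2117 -0.5875  0.2489] y [-0.     0.002 -1.   ] z [ 0.339 -0.941 -0.002] j [-1.34  0.05  1.61 -0.    1.48 -0.12] F [-0.9 -0.4  0.1] w 1.0
time: 0.4
tool_pos: [0.2647, -0.4575, 0.2763]
tool_rot: [-0.122, 0.121, -0.695, 0.698]
contact_force: [0.9, 0.7, 0.7]
gripper_width: 0.996
t 0.4 tcp [ 0.2647 -0.4575  0.2763] grasp [ 0.2647 -0.4574  0.295 ] y [ 0.002 -0.004 -1.   ] z [ 0.338 -0.941  0.005] j [-1.19 -0.21  1.78  0.    1.56  0.04] F [0.9 0.7 0.7] w 0.996
```

```bash
python3 -m jog '{"offset":[[0.4,1,0],[0.4,1,0],[0.4,1,0],[0.4,1,0],[0.4,1,0],[0.4,1,0],[0.4,1,0],[0.4,1,0],[0.2,0.5,0],[0,0,0],[0,0,0]],"angular":[[0,0,0],[0,0,0],[0,0,0],[0,0,0],[0,0,0],[0,0,0],[0,0,0],[0,0,0],[0,0,0],[0,0,0],[0,0,0]],"jaw":[85,85,85,80,75,70,70,70,70,70,70]}'
python3 -c "
from h import *
show()"
```

```text
time: 1.5
tool_pos: [0.4224, -0.0607, 0.273]
tool_rot: [-0.122, 0.123, -0.696, 0.697]
contact_force: [-0.9, -0.7, -0.6]
gripper_width: 0.818
t 1.5 tcp [ 0.4224 -0.0607  0.273 ] grasp [ 0.4225 -0.0607  0.2917] y [-0.001 -0.    -1.   ] z [ 0.34 -0.94 -0.  ] j [-0.32 -0.47  1.99 -0.    1.62  0.91] F [-0.9 -0.7 -0.6] w 0.818
```

```bash
python3 -m jog '{"offset":[[0.36,1,0],[0,0.05,0],[0,0,0],[0,0,0]],"angular":[[0,0,0],[0,0,0],[0,0,0],[0,0,0]],"jaw":[70,70,70,70]}'
python3 - <<'E'
from h import *
show()
crop("scene",250,120,200,200,3,"s2"); crop("top",270,170,140,160,3.7,"t2")
E
```

```text
time: 1.9
tool_pos: [0.4393, -0.0127, 0.2732]
tool_rot: [-0.121, 0.121, -0.697, 0.697]
contact_force: [0.4, 0.4, 0.5]
gripper_width: 0.82
t 1.9 tcp [ 0.4393 -0.0127  0.2732] grasp [ 0.4393 -0.0126  0.2919] y [-0.    -0.001 -1.   ] z [ 0.337 -0.941  0.   ] j [-0.2  -0.44  1.97 -0.    1.61  1.03] F [0.4 0.4 0.5] w 0.82
```

View pics/s2.png

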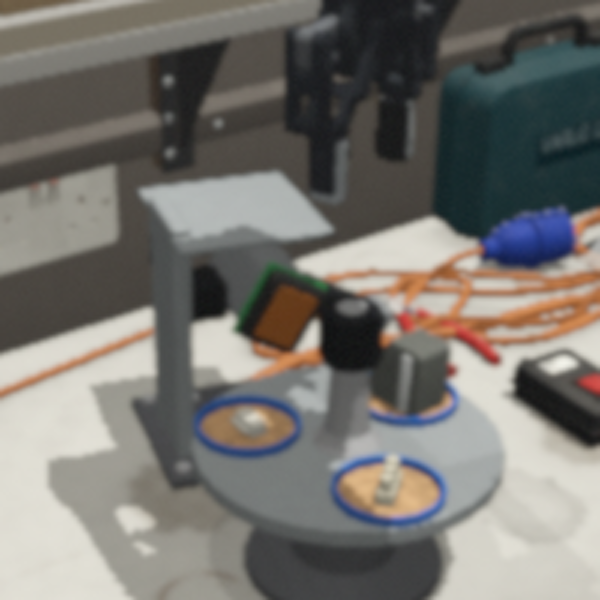

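The scene view shows the open fingers above the knob at crop (345–410, 150), the knob at (352, 330), and the casting to its right at (410, 370), still in its pocket. I'll go down and close on the knob.

```bash
python3 -m jog '{"offset":[[0.02,0.08,-0.7],[0,0,-0.7],[0,0,-0.7],[0,0,-0.06],[0,0,0],[0,0,0],[0,0,0],[0,0,0],[0,0,0],[0,0,0]],"angular":[[0,0,0],[0,0,0],[0,0,0],[0,0,0],[0,0,0],[0,0,0],[0,0,0],[0,0,0],[0,0,0],[0,0,0]],"jaw":[70,70,70,70,60,50,45,35,30,30]}'
python3 - <<'E'
from h import *
show()
E
```

```text
time: 3.0
tool_pos: [0.4424, -0.0089, 0.1684]
tool_rot: [-0.123, 0.12, -0.695, 0.698]
contact_force: [0.5, -5.3, 4.5]
gripper_width: 0.451
t 3.0 tcp [ 0.4424 -0.0089  0.1684] grasp [ 0.4423 -0.0089  0.1871] y [ 0.005 -0.004 -1.   ] z [ 0.339 -0.941  0.006] j [-0.19 -0.37  2.09 -0.    1.41  1.04] F [ 0.5 -5.3  4.5] w 0.451
```

```bash
python3 -m jog '{"offset":[[0,0,0],[0,0,0],[0,0,0],[0,0,0],[0,0,0],[0,0,0],[0,0,0],[0,0,0],[0,0,0],[0,0,0],[0,0,0],[0,0,0]],"angular":[[0,0,0],[0,0,0.5],[0,0,1],[0,0,1],[0,0,1],[0,0,1],[0,0,1],[0,0,1],[0,0,1],[0,0,1],[0,0,0.5],[0,0,0]],"jaw":[30,30,30,30,30,30,30,30,30,30,30,30]}'
python3 - <<'E'
from h import *
show()
crop("scene",250,120,200,200,3,"s3"); crop("top",270,170,140,160,3.7,"t3")
E
```

```text
time: 4.2
tool_pos: [0.4407, -0.0073, 0.1684]
tool_rot: [-0.425, 0.425, -0.565, 0.565]
contact_force: [-8.9, 0.2, 10.0]
gripper_width: 0.45
t 4.2 tcp [ 0.4407 -0.0073  0.1684] grasp [ 0.4407 -0.0073  0.1871] y [ 0. -0. -1.] z [ 0.961 -0.278  0.   ] j [-0.19 -0.37  2.09 -0.    1.42  0.1 ] F [-8.9  0.2 10. ] w 0.45
```

View pics/s3.png

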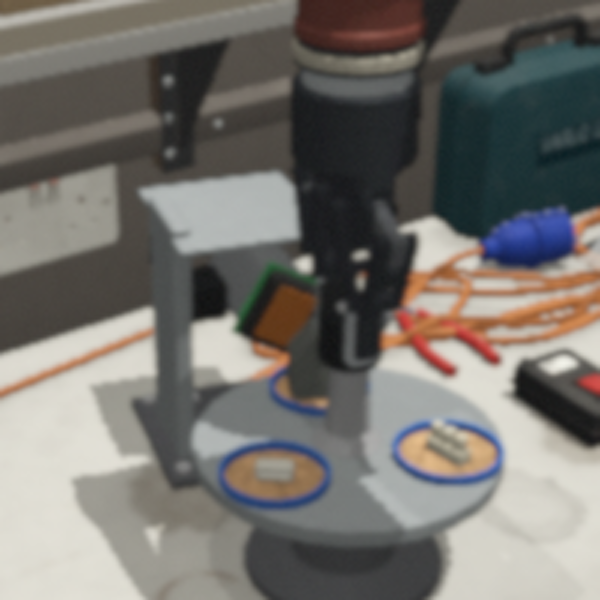

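View pics/t3.png

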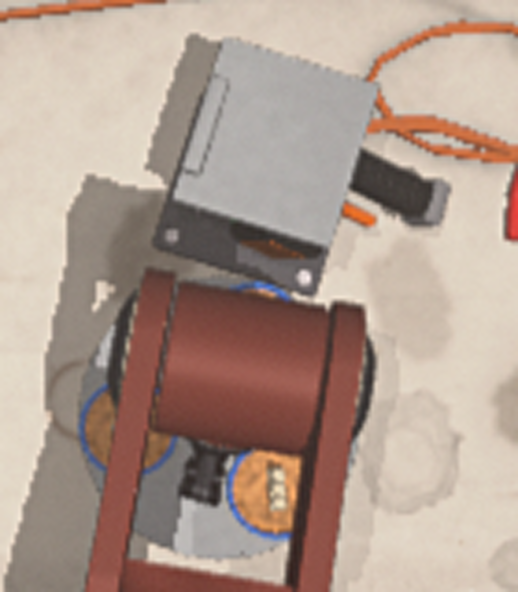

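The carousel has turned with the knob by 54°, and the casting is now under the gripper at crop (315, 365). I'll do the remaining ~4.8°, open, rise and measure.

```bash
python3 -m jog '{"offset":[[0,0,0],[0,0,0],[0,0,0],[0,0,0],[0,0,0],[0,0,0],[0,0,0.3],[0,0,1],[0,0,1],[0,-0.5,0.8],[0,-1,0],[0,-1,0]],"angular":[[0,0,0.4],[0,0,0.4],[0,0,0],[0,0,0],[0,0,0],[0,0,0],[0,0,0],[0,0,0],[0,0,0],[0,0,0],[0,0,0],[0,0,0]],"jaw":[30,30,30,55,65,65,65,70,70,70,70,70]}'
python3 -m jog '{"offset":[[0,-1,0],[0,-1,0],[0,-1,0],[0,-1,0],[0,0,0]],"angular":[[0,0,0],[0,0,0],[0,0,0],[0,0,0],[0,0,0]],"jaw":[70,70,70,70,70]}'
python3 - <<'E'
from h import *
show()
crop("scene",250,120,200,200,3,"s4"); f=crop("top",270,170,140,160,3.7,"t4")
cv2.imwrite("pics/top4.png",f)
E
```

```text
time: 5.5
tool_pos: [0.4414, -0.1337, 0.3245]
tool_rot: [-0.45, 0.448, -0.545, 0.549]
contact_force: [0.1, -1.1, 0.5]
gripper_width: 0.818
time: 6.0
tool_pos: [0.4396, -0.3373, 0.3203]
tool_rot: [0.446, -0.447, 0.549, -0.548]
contact_force: [0.5, 0.8, -0.4]
gripper_width: 0.823
t 6.0 tcp [ 0.4396 -0.3373  0.3203] grasp [ 0.4396 -0.3372  0.339 ] y [-0.001 -0.001 -1.   ] z [ 0.979 -0.203 -0.001] j [-0.79 -0.15  1.67 -0.    1.63 -0.58] F [ 0.5  0.8 -0.4] w 0.823
```

View pics/s4.png

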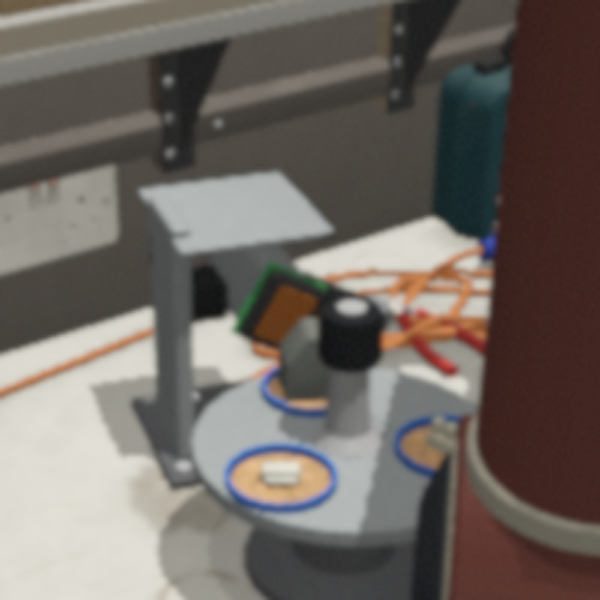

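View pics/t4.png

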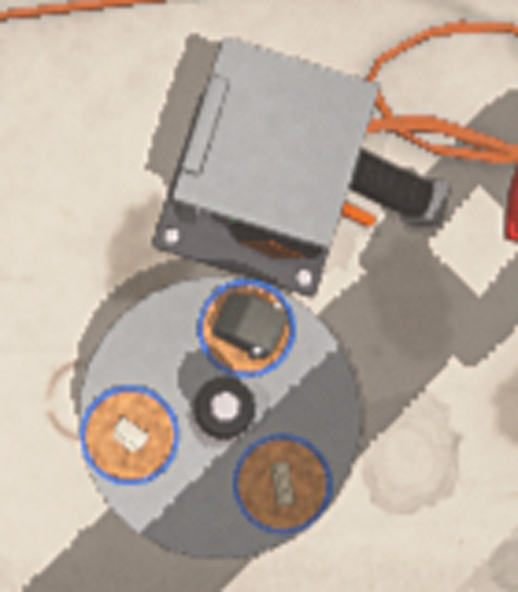

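Run:
```python
from h import *
f=cv2.imread("pics/top4.png").astype(int)
m=((f[...,0]-f[...,2]>30)&(f[...,0]-f[...,1]>12)).astype(np.uint8); m[:240]=0;m[330:]=0;m[:,:285]=0;m[:,375:]=0
n,l,s,c=cv2.connectedComponentsWithStats(m,connectivity=8)
ax=np.array([.4401,-.0093])
P=[]
for i in range(1,n):
    if s[i,4]<15: continue
    pts=np.argwhere(l==i)[:,::-1].astype(np.float32); e=cv2.fitEllipse(pts); p=ray("top",e[0],.106); P.append(p); v=p[:2]-ax; print(s[i],p,np.hypot(*v),np.degrees(np.arctan2(v[1],v[0])))
P=np.array(P);print(P.mean(0))
C=lambda x,y:(270+x/3.7,170+y/3.7)
a=ray("top",C(172,235),.006);b=ray("top",C(304,277),.006);d=(b-a);print('holes',a,b,np.degrees(np.arctan2(d[1],d[0]))+90)
# hood edges by intensity: mask of light grey region
hood=((np.ptp(f,axis=2)<14)&(f.mean(2)>125)&(f.mean(2)<185)).astype(np.uint8); hood[:175]=0;hood[242:]=0;hood[:,:305]=0;hood[:,375:]=0
n,l,s,c=cv2.connectedComponentsWithStats(hood,connectivity=4);i=1+s[1:,4].argmax();print(s[i])
pts=np.argwhere(l==i)[:,::-1].astype(np.float32)
r=cv2.minAreaRect(pts);bx=cv2.boxPoints(r)
W=np.array([ray("top",p,.193) for p in bx]);print(bx.round(1),W.round(4));
for k in range(4):
    d=W[(k+1)%4]-W[k];print(np.hypot(*d[:2]),np.degrees(np.arctan2(d[1],d[0])))
print(W.mean(0))
# casting: dark top blob
print('castpix', [ray("top",C(*q),.15) for q in [(250,318)]])
crop("top",335,195,70,45,10,"grip4",cv2.imread("pics/top4.png"))
crop("scene",320,195,80,70,9,"win4",cv2.imread("pics/scene0.png"))
```

```text
[323 245  27  27 123] [ 0.50280667 -0.02999753  0.106     ] 0.06603418531884145 -18.26645588364868
[292 274  27  27 125] [0.42691246 0.0550351  0.106     ] 0.06567279809691051 101.58414020396094
[333 287  27  28 114] [ 0.39090908 -0.05307357  0.106     ] 0.06584733572412155 -138.33504374073271
[ 0.4402094  -0.00934533  0.106     ]
holes [0.58850243 0.02069179 0.006     ] [ 0.55367322 -0.08286452  0.006     ] -18.589395154577574
[ 318  180   54   57 1955]
[[316.1 223.9]
 [329.6 179.6]
 [372.3 192.6]
 [358.7 236.9]] [[ 0.5796  0.0237  0.193 ]
 [ 0.6939 -0.0123  0.193 ]
 [ 0.6587 -0.1198  0.193 ]
 [ 0.5453 -0.0822  0.193 ]]
0.1198335198328989 -17.450772749220043
0.11309417925998105 -108.145266581718
0.11946026169417011 161.65786620327177
0.11123182528349305 72.04282866613534
[ 0.61941034 -0.04763643  0.193     ]
castpix [array([ 0.50363189, -0.0309902 ,  0.15      ])]
```

View pics/grip4.png

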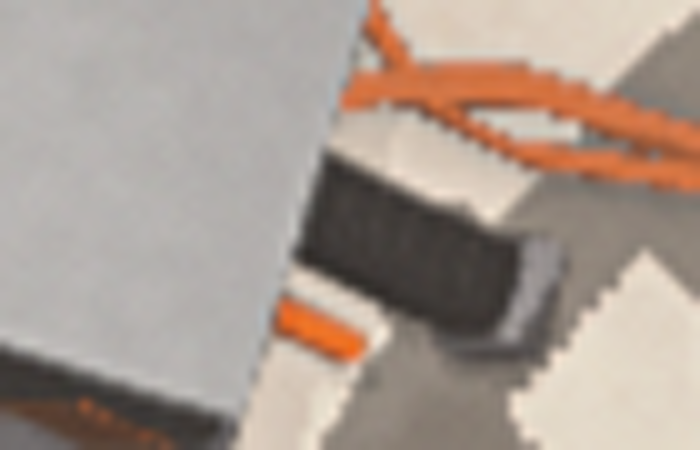

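View pics/win4.png

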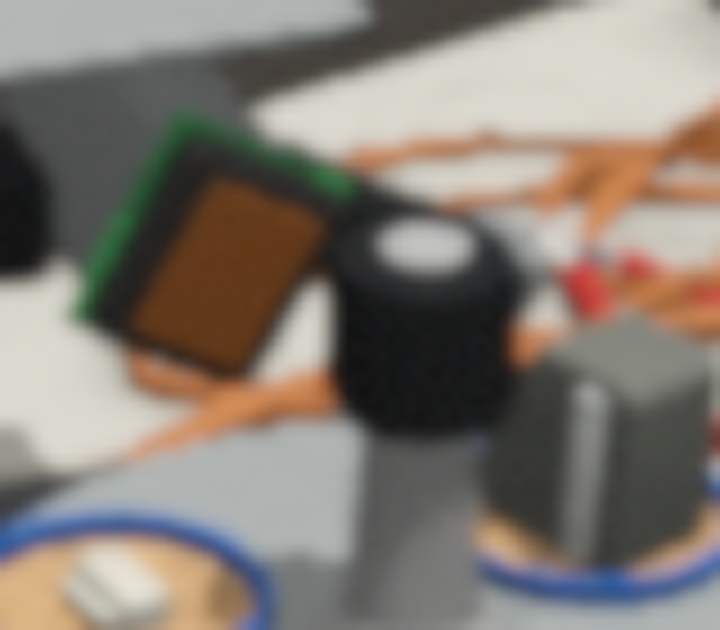

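Run:
```python
from h import *
ax=np.array([.4401,-.0093]); th=np.radians(-18.4)
look=-np.array([np.cos(th),np.sin(th)]); xr=np.array([look[1],-look[0]])
def loc(p): v=p[:2]-ax; return np.round([v@xr,v@look],4)  # window frame, relative to axis
w=ray("scene",(320+230/9,195+270/9),.13); print('window',w,loc(w))
G=lambda x,y:(335+x/10,195+y/10)
for nm,q,z in [('trig tip +y',(362,362),.0995),('trig tip -y',(368,345),.0995),('grip end -y',(522,240),.08),('grip end +y',(480,338),.08),('grip top -y',(330,150),.115),('grip top +y',(297,255),.115)]:
    p=ray("top",G(*q),z); print(nm,p.round(4),loc(p))
```

```text
window [ 0.55628074 -0.05071171  0.13      ] [-0.0026 -0.1233]
trig tip +y [ 0.5765 -0.1268  0.0995] [-0.0685 -0.1665]
trig tip -y [ 0.5811 -0.1286  0.0995] [-0.0687 -0.1715]
grip end -y [ 0.6139 -0.1751  0.08  ] [-0.1025 -0.2173]
grip end +y [ 0.5864 -0.1624  0.08  ] [-0.0991 -0.1871]
grip top -y [ 0.6319 -0.1179  0.115 ] [-0.0425 -0.2163]
grip top +y [ 0.6031 -0.1081  0.115 ] [-0.0423 -0.1858]
```

```bash
cat > plan.py <<'E'
from h import *
ax=np.array([.4401,-.0093]); th=np.radians(-18.4)
look=-np.array([np.cos(th),np.sin(th),0]); xw=np.array([look[1],-look[0],0]); up=np.array([0,0,1.])
A3=np.array([*ax,0])
def loc(p): v=np.asarray(p)-A3; return np.round([v@xw,v@look,v[2]],4)
app=.5*xw-.866*up; zr=.866*xw+.5*up
sq=A3+-.0494*xw-.192*look+.101*up - .005*zr
Rt=np.column_stack([np.cross(app,-look),app,-look])
def need(d):  # grasp point at d behind squeeze
    s=manip.state(); R=axes(s).as_matrix()
    tcp=sq-d*app-Rt[:,1]*manip.grasp_offset
    dp=tcp-s['tool_pos']; rv=Ro.from_matrix(Rt@R.T).as_rotvec()
    print('need off/50mm',(dp/.05).round(2),'ang/6deg',(np.degrees(rv)/6).round(2),'tcp target',tcp.round(3))
E
python3 - <<'E'
from plan import *
print('hood free',loc([.6587,-.1198,.193]),loc([.5453,-.0822,.193]))
show(); need(.15); need(0); print(sq,app)
# body corners clearance (half 42 toward zr) in window coords
for d in (.054,.08,.1,.13,.16):
    print(d,loc(sq-d*app+.0425*zr))
E
```

```text
hood free [-0.0358 -0.2423  0.193 ] [-0.036  -0.1228  0.193 ]
t 6.1 tcp [ 0.4404 -0.3333  0.3209] grasp [ 0.4404 -0.3334  0.3396] y [-0.     0.001 -1.   ] z [ 0.98  -0.199 -0.   ] j [-0.78 -0.16  1.67  0.    1.63 -0.58] F [ 0.2 -0.3 -0.3] w 0.817
need off/50mm [ 2.88  3.   -2.17] ang/6deg [ 4.83 -1.29 -1.12] tcp target [ 0.585 -0.183  0.212]
need off/50mm [ 3.36  4.43 -4.77] ang/6deg [ 4.83 -1.29 -1.12] tcp target [ 0.608 -0.112  0.082]
[ 0.60532437 -0.12088772  0.0985    ] [ 0.15782452  0.47443801 -0.866     ]
0.054 [-0.0439 -0.192   0.1665]
0.08 [-0.0569 -0.192   0.189 ]
0.1 [-0.0669 -0.192   0.2064]
0.13 [-0.0819 -0.192   0.2323]
0.16 [-0.0969 -0.192   0.2583]
```

```bash
python3 -m jog '{"offset":[[0.48,0.5,0],[0.48,0.5,0],[0.48,0.5,0],[0.48,0.5,0],[0.48,0.5,0],[0.48,0.5,0],[0,0,0],[0,0,0]],"angular":[[0.8,-0.21,-0.19],[0.8,-0.21,-0.19],[0.8,-0.21,-0.19],[0.8,-0.21,-0.19],[0.8,-0.21,-0.19],[0.8,-0.21,-0.19],[0,0,0],[0,0,0]],"jaw":[85,85,85,85,85,85,85,85]}'
python3 - <<'E'
from plan import *
show(); need(.15)
E
```

```text
time: 6.9
tool_pos: [0.5844, -0.1811, 0.3208]
tool_rot: [0.547, -0.254, 0.66, -0.447]
contact_force: [0.4, 0.3, 0.2]
gripper_width: 0.994
t 6.9 tcp [ 0.5844 -0.1811  0.3208] grasp [ 0.5816 -0.1899  0.3371] y [ 0.153  0.471 -0.869] z [ 0.95  -0.312 -0.001] j [-0.64  0.03  1.55  0.49  1.72 -0.29] F [0.4 0.3 0.2] w 0.994
need off/50mm [ 0.   -0.04 -2.17] ang/6deg [ 0.05 -0.03 -0.03] tcp target [ 0.585 -0.183  0.212]
```

```bash
python3 -m jog '{"offset":[[0,0,-0.7],[0,-0.04,-0.7],[0,0,-0.7],[0,0,-0.07],[0,0,0],[0,0,0]],"angular":[[0,0,0],[0,0,0],[0,0,0],[0,0,0],[0,0,0],[0,0,0]],"jaw":[85,85,85,85,85,85]}'
python3 - <<'E'
from plan import *
show(); need(.15)
s=manip.state(); R=axes(s).as_matrix(); g=s['tool_pos']+R[:,1]*manip.grasp_offset
f=crop("scene",250,120,200,200,3,"s5"); crop("top",290,150,160,130,4.5,"t5")
E
```

```text
time: 7.5
tool_pos: [0.5855, -0.1851, 0.2149]
tool_rot: [0.548, -0.253, 0.659, -0.449]
contact_force: [0.0, 0.2, 0.1]
gripper_width: 0.996
t 7.5 tcp [ 0.5855 -0.1851  0.2149] grasp [ 0.5825 -0.1938  0.2312] y [ 0.158  0.469 -0.869] z [ 0.949 -0.315  0.003] j [-0.65  0.09  1.66  0.49  1.57 -0.37] F [0.  0.2 0.1] w 0.996
need off/50mm [-0.02  0.04 -0.05] ang/6deg [ 0.06  0.01 -0.01] tcp target [ 0.585 -0.183  0.212]
```

View pics/s5.png

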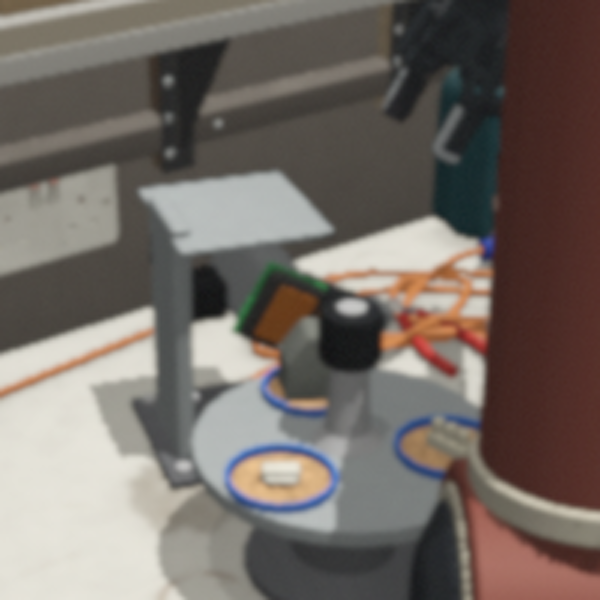

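View pics/t5.png

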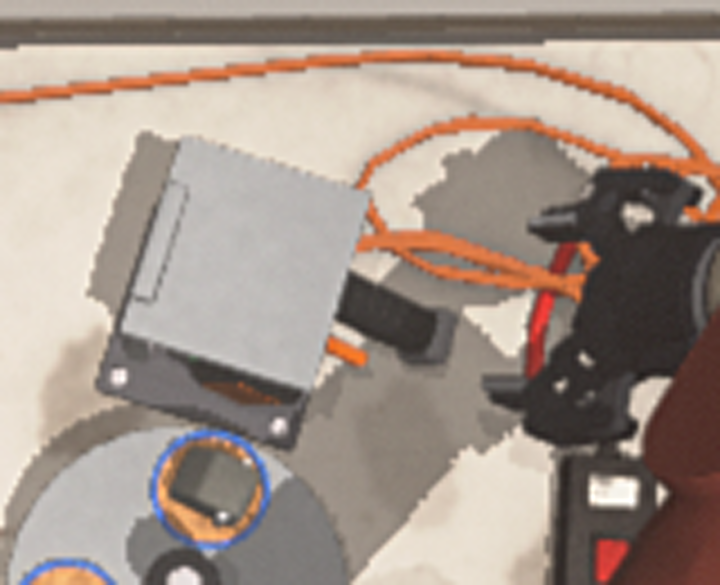

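The jaws straddle the grip line, with fingertips at crop (530, 225) and (490, 390), and the casting sits in its pocket in front of the reader at (215, 485). I'll advance along the tilted approach.

```bash
python3 -m jog '{"offset":[[0.07,0.28,-0.5],[0.09,0.26,-0.48],[0.09,0.26,-0.48],[0.09,0.26,-0.48],[0,0,0],[0,0,0],[0,0,0]],"angular":[[0.05,0,0],[0,0,0],[0,0,0],[0,0,0],[0,0,0],[0,0,0],[0,0,0]],"jaw":[85,85,85,85,85,85,85]}'
python3 - <<'E'
from plan import *
show(); need(0)
crop("scene",250,120,200,200,3,"s6"); crop("top",290,150,160,130,4.5,"t6")
E
```

```text
time: 8.3
tool_pos: [0.6029, -0.1327, 0.1175]
tool_rot: [0.548, -0.251, 0.661, -0.447]
contact_force: [0.8, 0.6, 0.4]
gripper_width: 0.991
t 8.3 tcp [ 0.6029 -0.1327  0.1175] grasp [ 0.5999 -0.1416  0.1337] y [ 0.158  0.474 -0.866] z [ 0.949 -0.315  0.001] j [-0.56  0.17  1.75  0.52  1.39 -0.38] F [0.8 0.6 0.4] w 0.991
need off/50mm [ 0.11  0.41 -0.7 ] ang/6deg [ 0.    0.01 -0.  ] tcp target [ 0.608 -0.112  0.082]
```

View pics/s6.png

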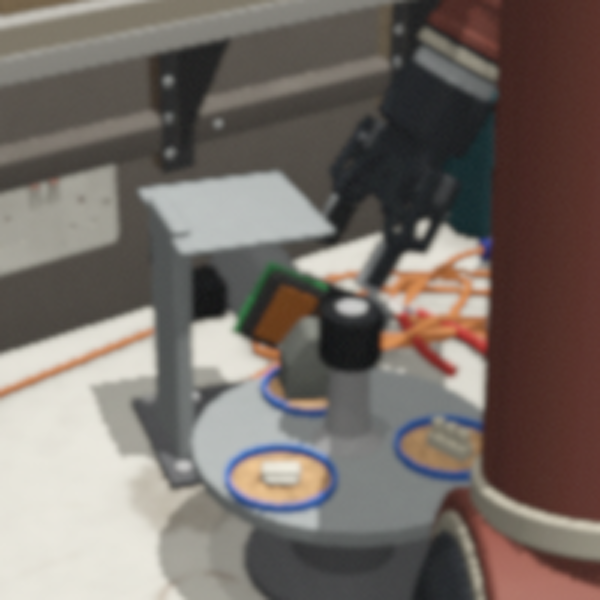

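View pics/t6.png

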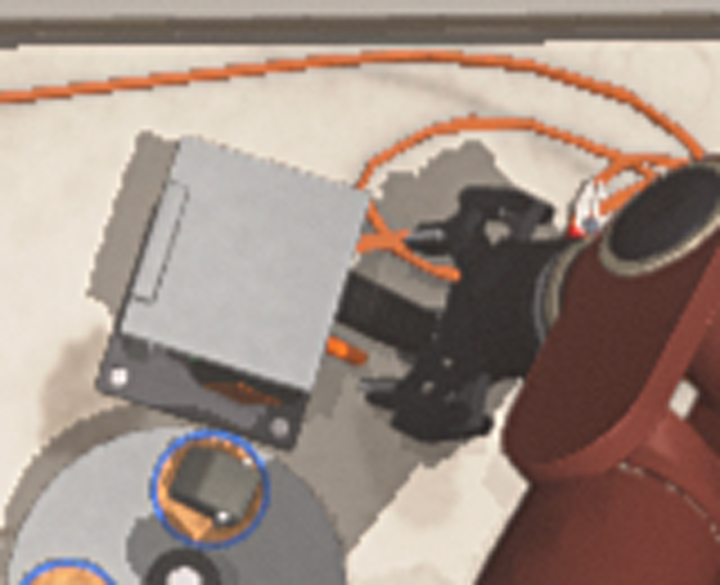

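The fingers straddle grip and trigger, with tips at crop (410, 245) and (365, 385), clear of the hood edge. I'll go the last 43 mm.

```bash
python3 -m jog '{"offset":[[0.06,0.2,-0.34],[0.04,0.14,-0.26],[0.02,0.09,-0.15],[0,0,0],[0,0,0],[0,0,0],[0,0,0],[0,0,0],[0,0,0],[0,0,0]],"angular":[[0,0,0],[0,0,0],[0,0,0],[0,0,0],[0,0,0],[0,0,0],[0,0,0],[0,0,0],[0,0,0],[0,0,0]],"jaw":[85,85,85,85,85,75,65,60,60,60]}'
python3 - <<'E'
from plan import *
show(); need(0)
crop("scene",250,120,200,200,3,"s7"); crop("top",290,150,160,130,4.5,"t7")
E
```

```text
time: 9.4
tool_pos: [0.6076, -0.11, 0.0775]
tool_rot: [0.547, -0.251, 0.662, -0.446]
contact_force: [1.3, 0.6, -0.0]
gripper_width: 0.703
t 9.4 tcp [ 0.6076 -0.11    0.0775] grasp [ 0.6047 -0.1189  0.0937] y [ 0.155  0.476 -0.866] z [ 0.949 -0.315 -0.003] j [-0.53  0.22  1.77  0.53  1.31 -0.39] F [ 1.3  0.6 -0. ] w 0.703
need off/50mm [ 0.01 -0.04  0.1 ] ang/6deg [-0.02 -0.03 -0.01] tcp target [ 0.608 -0.112  0.082]
```

View pics/t7.png

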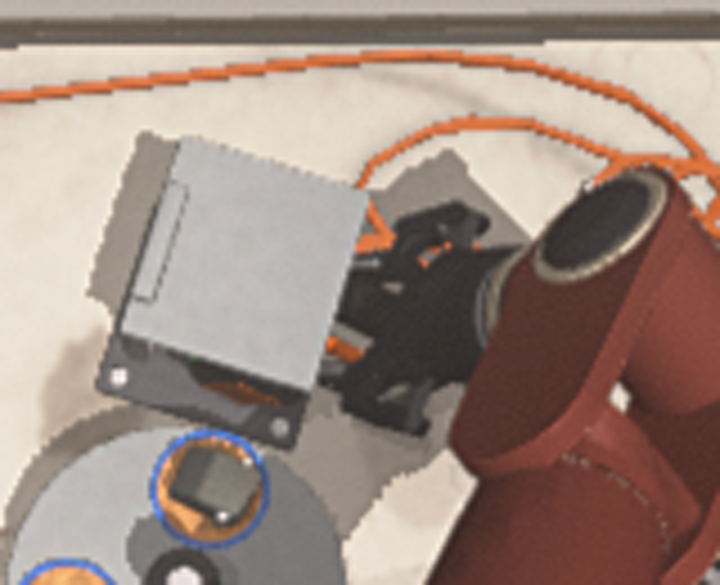

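View pics/s7.png

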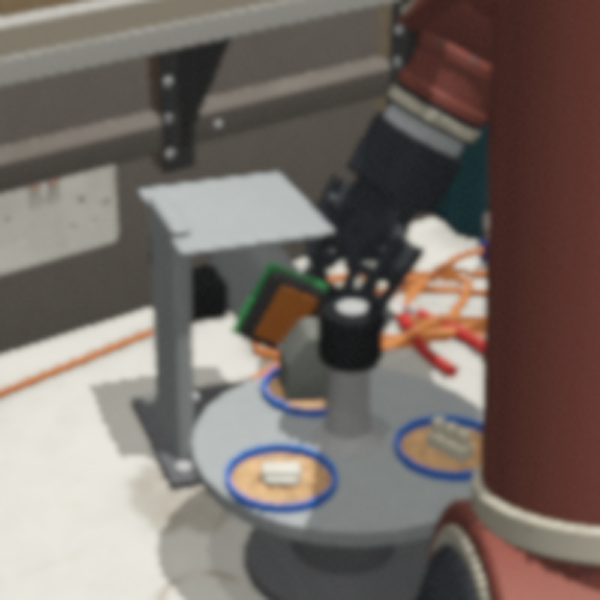

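At 60 mm the fingers are around the pair with no contact force, and the casting has not moved, at crop (215, 485). I'll squeeze and hold.

```bash
python3 -m jog '{"offset":[[0,0,0],[0,0,0],[0,0,0],[0,0,0],[0,0,0],[0,0,0]],"angular":[[0,0,0],[0,0,0],[0,0,0],[0,0,0],[0,0,0],[0,0,0]],"jaw":[54,50,46,42,36,34]}'
python3 -c "
from plan import *
show()"
```

```text
time: 10.1
tool_pos: [0.6116, -0.1122, 0.0786]
tool_rot: [0.549, -0.25, 0.659, -0.45]
contact_force: [16.0, -4.6, -7.0]
gripper_width: 0.488
t 10.1 tcp [ 0.6116 -0.1122  0.0786] grasp [ 0.6085 -0.121   0.0948] y [ 0.165  0.47  -0.867] z [ 0.948 -0.318  0.008] j [-0.53  0.22  1.77  0.53  1.3  -0.39] F [16.  -4.6 -7. ] w 0.488
```

Opening 41.7 mm matches the fully squeezed 42 mm. I'll hold it.

```bash
python3 -m jog '{"offset":[[0,0,0],[0,0,0],[0,0,0],[0,0,0],[0,0,0],[0,0,0]],"angular":[[0,0,0],[0,0,0],[0,0,0],[0,0,0],[0,0,0],[0,0,0]],"jaw":[34,34,34,34,34,34]}'
python3 - <<'E'
from plan import *
show()
crop("scene",250,120,200,200,3,"s8"); crop("top",290,150,160,130,4.5,"t8")
E
```

```text
time: 10.7
tool_pos: [0.6116, -0.1122, 0.0786]
tool_rot: [0.549, -0.25, 0.659, -0.45]
contact_force: [16.2, -4.4, -6.6]
gripper_width: 0.487
t 10.7 tcp [ 0.6116 -0.1122  0.0786] grasp [ 0.6085 -0.121   0.0948] y [ 0.165  0.47  -0.867] z [ 0.948 -0.318  0.008] j [-0.53  0.22  1.77  0.53  1.3  -0.39] F [16.2 -4.4 -6.6] w 0.487
```

View pics/t8.png

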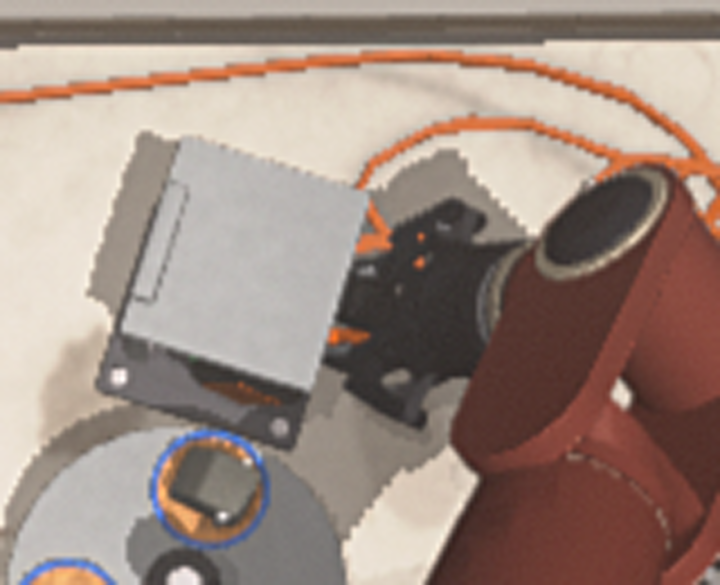

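The orange blade has moved back against the grip at crop (350, 337), and the casting is still in place at (215, 485). I'll open and retreat along the approach.

```bash
python3 -m jog '{"offset":[[0,0,0],[0,0,0],[0,0,0],[0,0,0],[0,0,0],[0,0,0],[-0.05,-0.14,0.26],[-0.09,-0.28,0.52],[-0.09,-0.28,0.52],[-0.09,-0.28,0.52],[-0.09,-0.28,0.52],[-0.09,-0.28,0.52]],"angular":[[0,0,0],[0,0,0],[0,0,0],[0,0,0],[0,0,0],[0,0,0],[0,0,0],[0,0,0],[0,0,0],[0,0,0],[0,0,0],[0,0,0]],"jaw":[50,65,80,85,85,85,85,85,85,85,85,85]}'
python3 -m jog '{"offset":[[0,-0.5,0.7],[-0.2,-1,0.3],[-0.3,-1,0],[-0.3,-1,0],[0,0,0],[0,0,0],[0,0,0]],"angular":[[0,0,0],[0,0,0],[0,0,0],[0,0,0],[0,0,0],[0,0,0],[0,0,0]],"jaw":[85,85,85,85,85,85,85]}'
python3 - <<'E'
from plan import *
show()
crop("scene",250,120,200,200,3,"s9"); f=crop("top",270,150,180,180,3.3,"t9"); cv2.imwrite("pics/top9.png",f)
f=f.astype(int)
m=((f[...,0]-f[...,2]>30)&(f[...,0]-f[...,1]>12)).astype(np.uint8); m[:240]=0;m[330:]=0;m[:,:285]=0;m[:,375:]=0
n,l,s,c=cv2.connectedComponentsWithStats(m,connectivity=8)
for i in range(1,n):
    if s[i,4]<15: continue
    e=cv2.fitEllipse(np.argwhere(l==i)[:,::-1].astype(np.float32)); print(loc(ray("top",e[0],.106)))
E
```

```text
time: 12.0
tool_pos: [0.5822, -0.188, 0.2227]
tool_rot: [0.548, -0.251, 0.662, -0.446]
contact_force: [0.9, -0.9, 0.2]
gripper_width: 0.993
time: 12.7
tool_pos: [0.5445, -0.354, 0.2701]
tool_rot: [0.548, -0.252, 0.662, -0.446]
contact_force: [0.4, -0.5, 0.1]
gripper_width: 0.993
t 12.7 tcp [ 0.5445 -0.354   0.2701] grasp [ 0.5416 -0.3629  0.2863] y [ 0.155  0.476 -0.866] z [ 0.949 -0.314 -0.003] j [-0.88  0.22  1.42  0.45  1.77 -0.53] F [ 0.4 -0.5  0.1] w 0.993
[ 1.00e-04 -6.60e-02  1.06e-01]
[0.0569 0.0329 0.106 ]
[-0.057   0.0328  0.106 ]
```

View pics/t9.png

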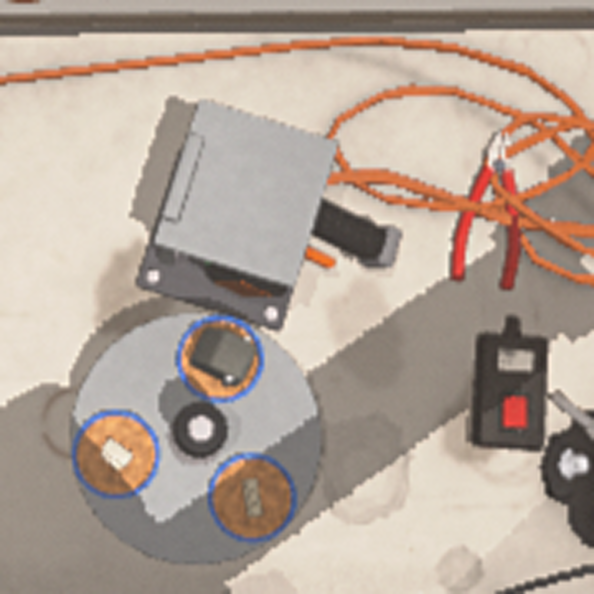

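View pics/s9.png

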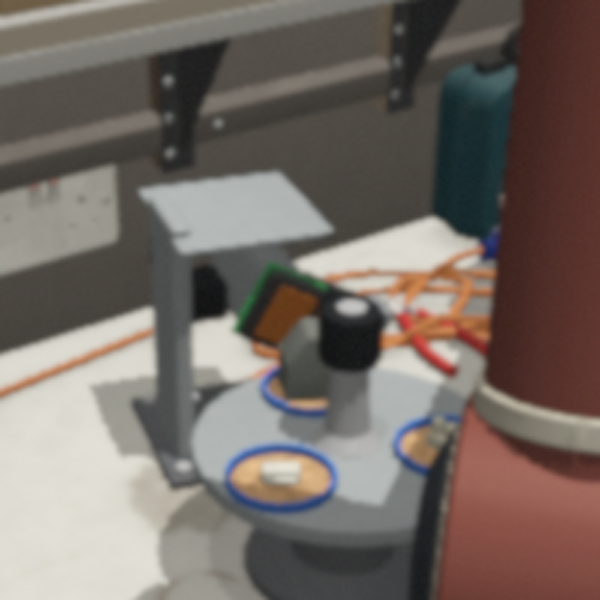

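The trigger tip is back at its rest pixel, about (371, 230). The casting's pocket is 0.1 mm off the line of sight, all three parts are in their pockets, and the cutters and pendant look undisturbed. I'm handing in.

```bash
python3 -c "
from plant import manip
print(manip.job_done())"
```

```text
the job is handed in; nothing more can be done
None
```

I turned the carousel by its knob about 59° counterclockwise, which brought the casting in front of the reader's window. I then came in at 30° past the hood and squeezed the trigger fully. It stayed squeezed for at least 0.6 s before I released it and backed the arm away. The job was handed in at about 12.8 s of the 54 s allowed; no verdict was reported.

The last checks before handing in:

- **Casting:** its pocket centre is 0.1 mm off the line of sight through the carousel axis, on the window side. The line's direction is known to about 1°. A separate reading of the window put it about 2.6 mm off that line, still well inside the 13 mm allowed.
- **Squeeze:** the jaws stopped at 41.7 mm, against 42 mm expected for a full squeeze. The measured tool force then was about 18 N.
- **Trigger:** its tip is back at its starting position in the image.
- **Parts and bystanders:** all three parts are in their pockets. The cutters and pendant look unmoved in the last picture. The red bin and hex key were outside it, but the arm never went near them.
- **Robot:** the arm is clear, with a force reading near zero.

No check failed.

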